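Square up a candle and its carton at the packing fence

TASK

Get one candle and its carton lined up at the wooden packing fence, using pushes only. Gently push the lidded candle that stands in front of the fence along the table into the fence's inner corner, so that it rests against both the long back fence and the short end stop, and push the small carton straight back until its long side lies flat against the back fence. Pinch, lift or tip nothing, and leave the open jar, the tape roll and the loose lid where they are.

Things in the scene. Friction and masses are not known exactly. Their poses are not given: they have to be found in the camera images.
- fence: Fixed L of light wood, bars 18 mm thick, 40 mm high. Origin: inner corner at table level. x points into the back fence (away from the robot), y along it to the robot's left, z up. Inner face of the back fence: x = 0, from y = 0 to 440 mm; inner face of the end stop (at the right): y = 0, from x = 0 out to -100 mm. Open to the front and left; the things stand on the bare table at x < 0, y > 0.
- candle: the candle to push: amber glass jar of body diameter 69 mm with a pale gold lid (diameter 72 mm), 90 mm high in all, about 0.31 kg. Origin: centre of its underside. Seated in the corner its axis stands about 36 mm from each bar. Stable if pushed below about 40 mm.
- open_jar: the same jar without a lid, diameter 69 mm, 88 mm high; loose; to be left alone. Origin: centre of its underside. It and the candle stand about 135 mm in front of the back fence, about 135 mm apart, either one nearer the end stop.
- carton: small closed carton, 34 mm thick (x), 98 mm long (y), 62 mm high, about 0.14 kg, standing on its long narrow side about 115 mm in front of the left part of the back fence, turned up to 0.3 rad from it. Origin: centre of its underside; 17 mm from the fence's face when flat against it. Tips easily: push it lower than 17 mm above the table.
- tape_roll: loose brown tape roll lying flat, 104 mm diameter, 24 mm high, to the right of the end stop; to be left alone. Origin: centre of its underside.
- spare_lid: loose pale gold lid lying flat, 71 mm diameter, 13 mm high, to the left of the carton; to be left alone. Origin: centre of its underside.
Things that resemble listed ones, but are neither listed nor needed, are in the scene too. Leave any blue look-alike of the carton alone.

How it is judged:
At the end, for the whole second after the job is handed in: Candle upright in the inner corner, its axis 28 to 40 mm from the back fence and from the end stop; carton upright, long side against the back fence (centre 12 to 22 mm from its face, turned under 0.07 rad, 120 to 420 mm along it from the corner); both on the table, at rest (x of candle in the frame of fence between -0.04 and -0.028 m and y of candle in the frame of fence between 0.028 and 0.04 m and angle between each of candle, carton's own z axis and vertical below 0.05 rad and height (world z) of each of candle, carton below 0.005 m and x of carton in the frame of fence between -0.022 and -0.012 m and y of carton in the frame of fence between 0.12 and 0.42 m and angle between the y axis of carton and the y axis of fence, either way round below 0.07 rad and linear speed of each of candle, carton below 0.01 m/s); the robot touches nothing.
It fails at once if the candle is lifted or tipped (height (world z) of candle above 0.012 m or angle between candle's own z axis and vertical above 0.3 rad).
It fails at once if the carton is lifted or tipped (height (world z) of carton above 0.012 m or angle between carton's own z axis and vertical above 0.3 rad).
It fails at once if the candle or the carton is pinched or pushed hard (over 35 N from the fingers) (contact force between the fingers and candle above 35 N or contact force between the fingers and carton above 35 N).
It fails at once if the open jar, the tape roll or the loose lid is moved by more than 20 mm (distance of any of open_jar, tape_roll, spare_lid from where it was at the start of the episode above 0.02 m).
It also fails if it takes over 72 s, if anything falls off the work surface, if the arm or the gripper's body presses on something with over 40 N, if the wrist force passes 120 N, or if a joint passes its speed limit or range.

ROBOT

A 6-joint arm with a two-finger parallel gripper is mounted at the origin on a cart in front of the work surface, level with it; the furniture and walls round the work are solid. World frame = base frame: x ahead of the robot, y to its left, z up, the work surface at z = 0. Lengths are in m, angles in rad, forces in N, time in s.
With the tool pointing down it reaches from about 0.275 to 0.725 m from the base axis. Payload 15.9 kg.
Tool frame: the origin (TCP) lies on the centre line of the jaws, within the pads' length; the fingertips stand 25 mm ahead of it and the grasp point (between the pads) lies 6 mm ahead of it; z points along the fingers, y is the line along which they close (so a half turn about z gives the same grasp; the last joint's range is limited). The gripper opens to 85 mm and grips with 20 to 120 N. Pads are 22 mm wide; open, the fingers measure 114 mm over their backs; the gripper's body (76 mm by 85 mm) begins 54 mm behind the grasp point. The pads swing forward as they close: fully open they stand 13 mm farther back than shut.
Start: joints at [1.24, 0.213, -0.034, 1.323, 0, 1.571], TCP at [0.162, 0.473, 0.256] pointing down, gripper open.
Joint ranges: [-2.98, 2.98], [-0.74, 1.72], [-1.14, 1.35], [-2.1, 2.04], [-1.57, 1.44], [-3.14, 3.14]. Speed limits (rad/s): [1.89, 1.89, 2.39, 2.57, 3.14, 3.14].

INTERFACE

Orientations are given as a unit quaternion [w, x, y, z].
In Python, from rig import env gives the robot as it stands.
- The arm moves only by the tool play_rows, never from a script. Its argument "plan" is a list that holds one entry, the list of rows, each a list of 6 numbers: the shift along the tool's x, y, z in units of 80 mm (1.0 is 80 mm), then the turn, a rotation vector about the tool's x, y, z in units of 30 degrees (1.0 is 30 degrees). A call has 1 to 20 rows; each row shifts and turns the commanded pose from where the row before left it, along the tool's axes as they then stand; what a row does not reach is not made up. A row lasts 1/10 s, in which the tool goes at most 50 mm and 8.59 degrees, less where a joint would pass 70% of its speed; a pose out of reach is approached as far as the arm can. A call with a number of a shift or a turn outside -1 to 1 is refused whole. A call with a gripper value outside its range is refused whole. "gripper" is the opening, from -1 (shut) to 1 (fully open), set as the call begins (left out, the last holds). The fingers move at their own pace and stop on an object; "grip_force" is the grip in N (left out, the last holds). Time passes only in rows, so rows that do not move let the fingers close. It gives the time, the measured TCP pose, the force, the opening and the grip force at its end, in the units of the state.
- env.get_obs(): the state, without advancing time (a new reading comes with each control period).
- env.read_camera(name): name is "side" or "top" or "wrist"; returns (picture, depth): 420x560x3 uint8, red, green, blue; 420x560 float32, m along the optical axis (not along the pixel's ray), 0 where there is no reading.
- env.calibration(name): a dict with "vertical_fov" (degrees; the focal length in pixels is half the picture's height over the tangent of half this angle, whatever the lens; pixels are square), "cx", "cy" (the principal point, pixels), "dist" ([k1, k2, p1, p2, k3] as OpenCV has them; the pictures are not rectified), "world_to_cam" (4x4, takes a point from world to camera coordinates). Camera axes: x right, y up, looking along -z (the intrinsics and any distortion apply to the point x, -y, -z); pixel columns grow to the right and rows downward; lengths in m; the calibration is good to about 2 mm. A picture is of the moment at which its call begins: read the wrist's pose just before it. calibration takes no time and is no camera call; for the wrist camera it gives the pose at the moment of the call.
- env.close_job(): hands the job in; it is judged then, once.
The state is a dict: "clock": time; "joint_positions": joint angles; "joint_vel": joint speeds; "joint_torque": joint torques, N m; "tool_pos": TCP position; "orientation": TCP orientation; "wrist_force": force on the tool from outside, world axes, zero at the start; "moment": the same for the moment, N m; "opening": opening from 0.0 (shut) to 1.0 (fully open); "gripper_force": force on a finger pad.
Only numpy, scipy, OpenCV 4.12 (cv2) and the standard library are available. Lean on these libraries where they do the work, as an engineer would, in place of code of your own. Each camera call takes 0.05 s, during which the arm holds its last target. There are 200 camera calls.

## Working session

There is one attempt and no reset: what is moved stays moved. The work goes in short steps, Python scripts to look and compute and a tool call to move; the robot and the scene stay as the last step left them, time stands still between calls to the robot, and variables do not carry over. Pictures are saved under pics/ and viewed, at most 13 in all, crops included, and the job is handed in when it is done.

Besides the shell and the picture viewer there is one more tool, called after "Request:" as name(argument=value, ...) on one line, values as JSON. play_rows: Moves the arm, as the interface text tells. Its arguments: {"type":"object","properties":{"plan":{"type":"array"},"gripper":{"type":"number"},"grip_force":{"type":"number"}},"required":["plan"]}

```bash
mkdir -p pics; ls; cat > h.py <<'E'
from rig import env
import numpy as np, cv2
def K(name,shape=(420,560)):
    c=env.calibration(name); f=shape[0]/2/np.tan(np.radians(c["vertical_fov"])/2)
    return c,np.array([[f,0,c["cx"]],[0,f,c["cy"]],[0,0,1.]])
def ray(c,k,px):
    u=cv2.undistortPoints(np.array(px,float).reshape(-1,1,2),k,np.array(c["dist"],float)).reshape(-1,2)
    T=np.linalg.inv(np.array(c["world_to_cam"]))
    d=np.c_[u[:,0],-u[:,1],-np.ones(len(u))]@T[:3,:3].T
    return T[:3,3],d
def onplane(c,k,px,z):
    o,d=ray(c,k,px); return o+d*((z-o[2])/d[:,2])[:,None]
def cloud(c,k,depth):
    v,u=np.nonzero(depth>0); o,d=ray(c,k,np.c_[u,v]); P=np.zeros(depth.shape+(3,)); P[v,u]=o+d*depth[v,u][:,None]; return P
E
python3 - <<'E'
from h import *
print(env.get_obs())
for n in("top","side"):
    p,d=env.read_camera(n); cv2.imwrite(f"pics/{n}0.png",p[:,:,::-1]); np.save(f"{n}0d.npy",d); np.save(f"{n}0p.npy",p)
    c=env.calibration(n); print(n,np.linalg.inv(np.array(c["world_to_cam"])).round(3).tolist(),c["vertical_fov"],c["dist"],(d>0).mean())
E
```

```text
pics
{'clock': 0.0, 'joint_positions': array([ 1.23998821e+00,  2.13392309e-01, -3.50743983e-02,  1.32353221e+00,
        1.48483920e-05,  1.57079477e+00]), 'joint_vel': array([-0.00089013,  0.00035896, -0.00022781, -0.00178482,  0.00271489,
        0.00160381]), 'joint_torque': array([-4.90254911e-05, -6.86164427e+01,  4.87119377e+01,  1.74495840e-02,
        1.21761278e-06,  1.58056787e-05]), 'tool_pos': array([0.16229113, 0.47257554, 0.25579203]), 'orientation': array([-1.06327489e-04,  1.64650097e-01,  9.86351856e-01, -5.91868403e-04]), 'wrist_force': array([-0.28884388,  0.53303531, -0.28779366]), 'moment': array([-0.00284633,  0.05690983, -0.03221401]), 'gripper_force': 0.0, 'opening': 0.9986759200385855}
top [[-0.0, 0.992, -0.125, 0.394], [-1.0, 0.001, 0.008, 0.162], [0.008, 0.125, 0.992, 1.37], [0.0, 0.0, 0.0, 1.0]] 42.44854160736278 [-0.11437351  0.          0.          0.          0.        ] 0.9959523809523809
side [[0.914, 0.15, -0.376, 0.129], [-0.405, 0.335, -0.851, -0.858], [-0.002, 0.93, 0.367, 0.47], [0.0, 0.0, 0.0, 1.0]] 42.97410795652615 [-0.18046  0.       0.       0.       0.     ] 0.9961011904761905
```

View pics/top0.png

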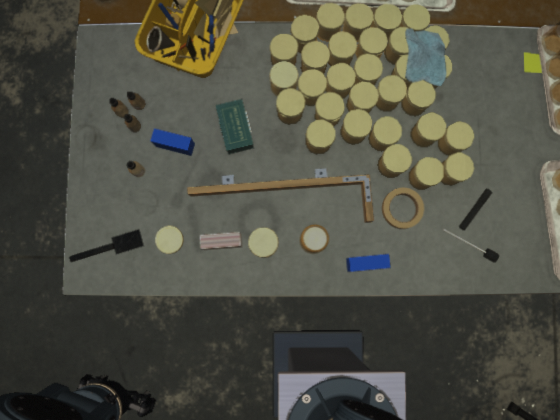

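View pics/side0.png

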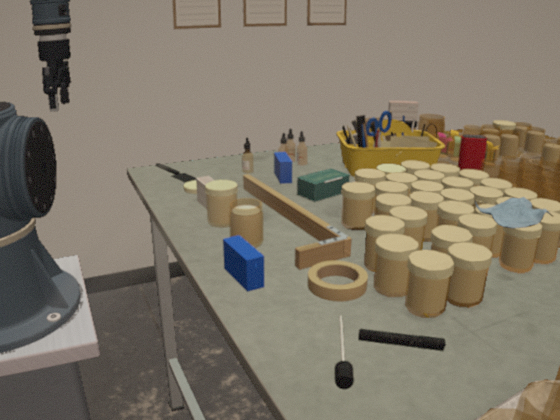

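Top view: candidates for the candle are the lidded jar at (263,242) and the open jar at (314,239), which shows a wax disc inside a glass rim. The flat disc at (168,240) is the spare lid. The carton is the red/white striped box at (220,241). The blue ones at (369,262) and (172,142) are look-alikes. The fence corner is near (366,183). I'll measure these and check them in one enlarged crop.

```bash
cat > m.py <<'E'
from h import *
def scene(p,d):
    c,k=K("top"); P=cloud(c,k,d); hsv=cv2.cvtColor(p,cv2.COLOR_RGB2HSV)
    out={}
    def blob(zlo,zhi,box):
        m=((P[...,2]>zlo)&(P[...,2]<zhi)).astype(np.uint8); x0,x1,y0,y1=box
        b=np.zeros_like(m); b[y0:y1,x0:x1]=1; return m&b
    return P,hsv,blob
if __name__=="__main__":
    p=np.load("top0p.npy");d=np.load("top0d.npy");P,hsv,blob=scene(p,d);c,k=K("top")
    for n,box,zl,zh in[("candle",(244,284,222,262),.07,.11),("jar",(296,334,220,258),.06,.11),("lid",(150,188,222,258),.008,.03),("carton",(195,246,228,254),.045,.08),("tape",(378,430,180,235),.012,.04),("blue",(340,395,250,275),.02,.09),("back",(185,345,175,200),.028,.05),("end",(360,374,190,224),.028,.05)]:
        m=blob(zl,zh,box); cs,_=cv2.findContours(m,cv2.RETR_EXTERNAL,cv2.CHAIN_APPROX_NONE)
        if not cs: print(n,"none"); continue
        q=max(cs,key=cv2.contourArea).reshape(-1,2); z=np.median(P[m>0][:,2])
        W=onplane(c,k,q,z)[:,:2]; r=cv2.minAreaRect((W*1000).astype(np.float32))
        print(n,"n",m.sum(),"z",z.round(4),"ctr",np.round(r[0],1),"size",np.round(r[1],1),"ang",round(r[2],2))
        print("   corners",cv2.boxPoints(r).round(0).tolist())
    cv2.imwrite("pics/crop.png",cv2.resize(p[165:285,140:400,::-1],None,fx=3,fy=3,interpolation=cv2.INTER_CUBIC))
E
python3 m.py
python3 - <<'E'
from h import *
d=np.load("side0d.npy");c,k=K("side");P=cloud(c,k,d)
m=P[20:115,25:80].reshape(-1,3); m=m[(np.abs(m[:,0]-.16)<.12)&(np.abs(m[:,1]-.47)<.12)]
print("finger lowest z",np.percentile(m[:,2],[0,.5,1,2,5]))
E
```

```text
candle n 710 z 0.0899 ctr [470.7 192.9] size [68.7 68.7] ang 0.03
   corners [[436.0, 227.0], [436.0, 159.0], [505.0, 159.0], [505.0, 227.0]]
jar n 627 z 0.073 ctr [480.1  70.8] size [65.  67.4] ang 89.75
   corners [[446.0, 38.0], [514.0, 38.0], [514.0, 103.0], [447.0, 103.0]]
lid n 607 z 0.0129 ctr [482.4 433.2] size [68.1 71.5] ang 0.23
   corners [[448.0, 469.0], [449.0, 397.0], [517.0, 398.0], [516.0, 469.0]]
carton n 594 z 0.0626 ctr [477.2 298.2] size [35.1 99.7] ang 4.49
   corners [[456.0, 347.0], [464.0, 247.0], [499.0, 250.0], [491.0, 349.0]]
tape n 784 z 0.0241 ctr [ 561.5 -156.4] size [105.3 102. ] ang 89.9
   corners [[510.0, -209.0], [612.0, -209.0], [613.0, -104.0], [511.0, -104.0]]
blue n 595 z 0.0624 ctr [422.8 -59.9] size [ 34.3 104.6] ang 4.94
   corners [[401.0, -9.0], [410.0, -113.0], [444.0, -111.0], [435.0, -6.0]]
back n 1235 z 0.0401 ctr [616.2 188.8] size [ 21.5 393.5] ang 4.19
   corners [[591.0, 384.0], [620.0, -8.0], [641.0, -7.0], [613.0, 386.0]]
end n 255 z 0.04 ctr [565.7 -65.2] size [79.1 20.2] ang 4.0
   corners [[526.0, -58.0], [527.0, -78.0], [606.0, -73.0], [604.0, -52.0]]
finger lowest z [0.24116358 0.24439577 0.24606485 0.24939793 0.25883053]
```

View pics/crop.png

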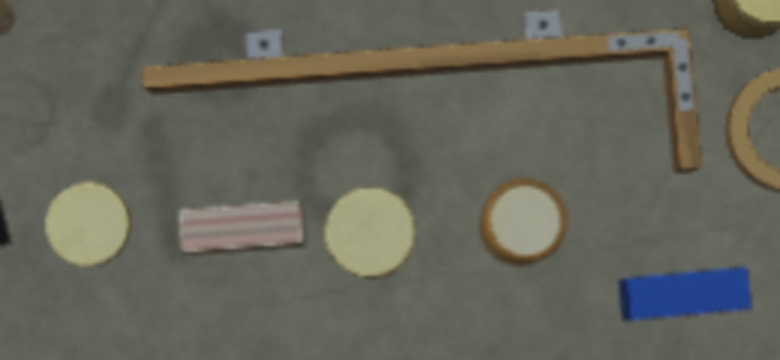

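Crop confirms it: the lidded jar at crop (370,230) is the candle and the one at (524,222) is open. The carton is the striped box at (240,226), nearly parallel to the fence. The corner comes out at about (0.625, -0.052) with a fence yaw of 0.073, and the sizes and distances match the description. Next I move above and behind the candle, tool yawed to the fence, jaws half open as a cradle and tilted so the tips lead.

Request:
play_rows(plan=[[[0, 0, 0, 0, 0, -0.258], [0, 0, 0, 0, 0, -0.258], [0, 0, 0, 0, 0, -0.258], [-0.2, -0.27, 0.05, 0, 0, 0], [-0.2, -0.27, 0.05, 0, 0, 0], [-0.2, -0.27, 0.05, 0, 0, 0], [-0.2, -0.27, 0.05, 0, 0, 0], [-0.2, -0.27, 0.05, 0, 0, 0], [-0.2, -0.27, 0.05, 0, 0, 0], [-0.2, -0.27, 0.05, 0, 0, 0], [-0.2, -0.27, 0.05, 0, 0, 0], [-0.2, -0.27, 0.05, 0, 0, 0], [-0.2, -0.27, 0.05, 0, 0, 0], [-0.2, -0.27, 0.05, 0, 0, 0], [-0.2, -0.27, 0.05, 0, 0, 0], [-0.2, -0.27, 0.05, 0, 0, 0], [-0.2, -0.27, 0.05, 0, 0, 0], [0, 0, 0, 0, -0.2, 0], [0, 0, 0, 0, -0.2, 0], [0, 0, 0, 0, -0.2, 0]]], gripper=0.18)

```text
clock: 2.1
tool_pos: [0.4085, 0.1876, 0.2002]
orientation: [0.158, -0.036, 0.987, 0.006]
wrist_force: [1.0, -0.2, 0.1]
opening: 0.592
gripper_force: 0.0
```

```bash
cat >> h.py <<'E'
from scipy.spatial.transform import Rotation as Ro
C=np.array([.625,-.052,0]); A=.073
F=np.array([[np.cos(A),-np.sin(A),0],[np.sin(A),np.cos(A),0],[0,0,1]])  # fence->world
def pose():
    o=env.get_obs(); w,x,y,z=o["orientation"]; return o,Ro.from_quat([x,y,z,w]).as_matrix()
def status():
    o,R=pose(); print("fence tcp",(F.T@(o["tool_pos"]-C)*1000).round(1),"toolaxes in fence\n",(F.T@R).round(3),"F",o["wrist_force"].round(1),"open",o["opening"])
def units(d):  # fence displacement mm -> tool units
    o,R=pose(); return (R.T@F@np.array(d)/80).round(3)
E
python3 - <<'E'
from h import *
status(); o,R=pose()
T=np.linalg.inv(np.array(env.calibration("wrist")["world_to_cam"])); print("cam in tool",(R.T@(T[:3,3]-o["tool_pos"])).round(3))
print(units([0,0,-165]),units([100,0,0]),units([0,-100,0]))
p,d=env.read_camera("side"); cv2.imwrite("pics/s1.png",p[:,:,::-1])
E
```

```text
fence tcp [-198.4  254.8  200.2] toolaxes in fence
 [[-0.95  -0.     0.313]
 [-0.     1.     0.   ]
 [-0.313  0.    -0.95 ]] F [ 1.  -0.2  0.1] open 0.5920247122418107
cam in tool [ 0.084 -0.001 -0.118]
[ 0.645 -0.     1.959] [-1.187 -0.     0.391] [ 0.   -1.25 -0.  ]
```

View pics/s1.png

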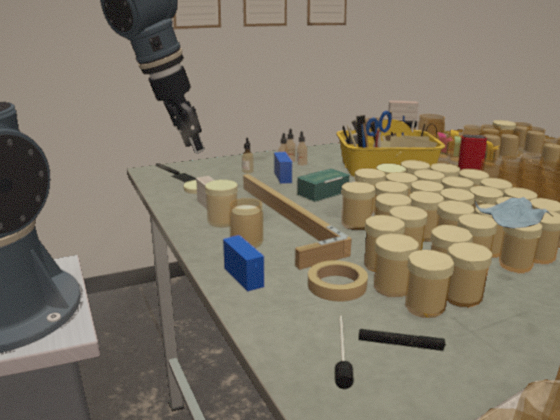

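The side view shows the tool at (190,130) above and behind the candle at (222,200), tips tilted forward. I descend and then push the candle straight back, slowly.

Request:
play_rows(plan=[[[0.0645, 0, 0.196, 0, 0, 0], [0.0645, 0, 0.196, 0, 0, 0], [0.0645, 0, 0.196, 0, 0, 0], [0.0645, 0, 0.196, 0, 0, 0], [0.0645, 0, 0.196, 0, 0, 0], [0.0645, 0, 0.196, 0, 0, 0], [0.0645, 0, 0.196, 0, 0, 0], [0.0645, 0, 0.196, 0, 0, 0], [0.0645, 0, 0.196, 0, 0, 0], [0.0645, 0, 0.196, 0, 0, 0], [-0.06, 0, 0.02, 0, 0, 0], [-0.06, 0, 0.02, 0, 0, 0], [-0.06, 0, 0.02, 0, 0, 0], [-0.06, 0, 0.02, 0, 0, 0], [-0.06, 0, 0.02, 0, 0, 0], [-0.06, 0, 0.02, 0, 0, 0], [-0.06, 0, 0.02, 0, 0, 0], [-0.06, 0, 0.02, 0, 0, 0]]])

```text
clock: 3.95
tool_pos: [0.4482, 0.1909, 0.0349]
orientation: [0.156, -0.037, 0.987, 0.006]
wrist_force: [-4.0, -0.3, 4.4]
opening: 0.585
gripper_force: 2.8
```

```bash
cat > look.py <<'E'
from h import *; import sys
from m import scene
status()
p,d=env.read_camera("top"); P,hsv,blob=scene(p,d); c,k=K("top")
cv2.imwrite(sys.argv[1],cv2.resize(p[165:285,140:400,::-1],None,fx=3,fy=3,interpolation=cv2.INTER_CUBIC))
yel=((hsv[...,0]>20)&(hsv[...,0]<36)&(hsv[...,1]>60)&(hsv[...,2]>130)).astype(np.uint8)
red=((hsv[...,2]>110)&(hsv[...,1]<90)&((hsv[...,0]<15)|(hsv[...,0]>160))).astype(np.uint8)
for n,m,z in(("yellow",yel,.09),("pink",red,.062)):
    m[:178]=0;m[280:]=0;m[:,:140]=0;m[:,400:]=0
    m=cv2.morphologyEx(m,cv2.MORPH_CLOSE,np.ones((3,3),np.uint8))
    for q in cv2.findContours(m,cv2.RETR_EXTERNAL,cv2.CHAIN_APPROX_NONE)[0]:
        if cv2.contourArea(q)<120: continue
        q=q.reshape(-1,2); W=(onplane(c,k,q,z)-C)@F*1000; r=cv2.minAreaRect(W[:,:2].astype(np.float32))
        print(n,"px",q.mean(0).round(0),"fence ctr",np.round(r[0],1),"size",np.round(r[1],1),"ang",round(r[2],1))
E
python3 look.py pics/l1.png
```

```text
fence tcp [-158.6  255.1   34.9] toolaxes in fence
 [[-0.951 -0.001  0.309]
 [-0.001  1.     0.   ]
 [-0.309 -0.    -0.951]] F [-4.  -0.3  4.4] open 0.5851027324678593
pink px [220. 240.] fence ctr [-121.5  361. ] size [96.4 32.2] ang 89.3
```

```bash
python3 - <<'E'
from h import *
p,d=env.read_camera("side"); cv2.imwrite("pics/s2.png",cv2.resize(p[100:260,130:350,::-1],None,fx=3,fy=3))
E
```

```text
(no output)
```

View pics/s2.png

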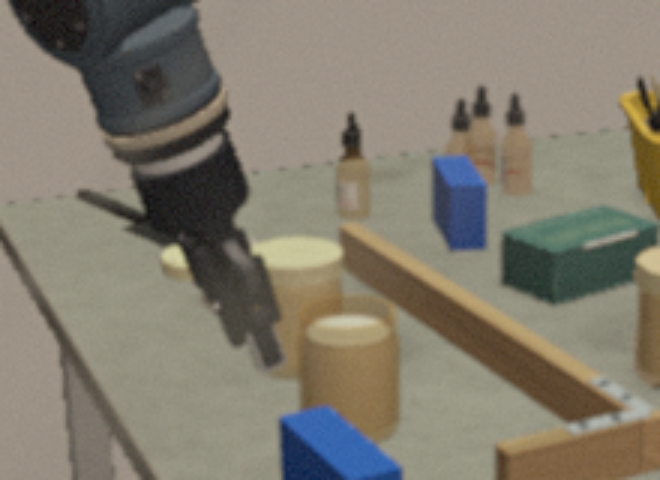

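The picture shows the candle upright at (297,300), cradled at mid-height by the fingers and clear of the open jar at (350,370). I continue the push to just short of the fence.

Request:
play_rows(plan=[[[-0.06, 0, 0.02, 0, 0, 0], [-0.06, 0, 0.02, 0, 0, 0], [-0.06, 0, 0.02, 0, 0, 0], [-0.06, 0, 0.02, 0, 0, 0], [-0.06, 0, 0.02, 0, 0, 0], [-0.06, 0, 0.02, 0, 0, 0], [-0.06, 0, 0.02, 0, 0, 0], [-0.06, 0, 0.02, 0, 0, 0], [-0.06, 0, 0.02, 0, 0, 0], [-0.06, 0, 0.02, 0, 0, 0], [-0.06, 0, 0.02, 0, 0, 0], [-0.06, 0, 0.02, 0, 0, 0], [-0.06, 0, 0.02, 0, 0, 0]]])

```text
clock: 5.35
tool_pos: [0.5139, 0.1958, 0.0344]
orientation: [0.156, -0.037, 0.987, 0.006]
wrist_force: [-6.1, -0.7, 4.6]
opening: 0.593
gripper_force: 3.3
```

```bash
python3 look.py pics/l2.png; python3 - <<'E'
from h import *
p,d=env.read_camera("side"); cv2.imwrite("pics/s3.png",cv2.resize(p[100:260,130:350,::-1],None,fx=3,fy=3))
E
```

```text
fence tcp [-92.7 255.2  34.4] toolaxes in fence
 [[-0.951 -0.001  0.309]
 [-0.001  1.     0.   ]
 [-0.309 -0.    -0.951]] F [-6.1 -0.7  4.6] open 0.5932929029957754
pink px [216. 240.] fence ctr [-121.4  367.6] size [31.6 83.1] ang 0.3
```

View pics/s3.png

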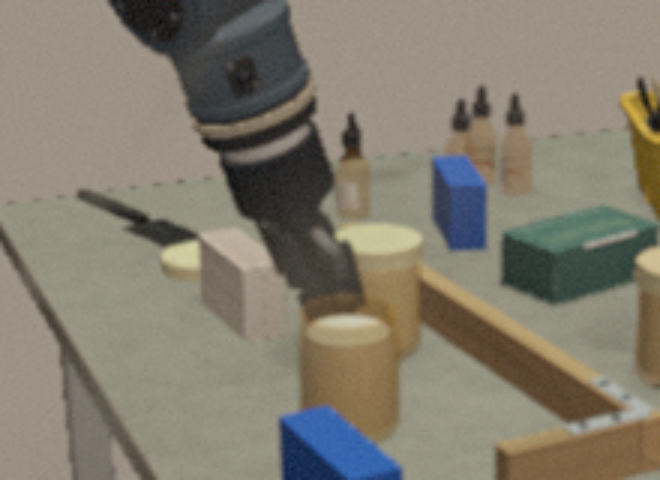

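Candle upright at (380,290), nearly at the fence. Closing slowly.

Request:
play_rows(plan=[[[-0.03, 0, 0.01, 0, 0, 0], [-0.03, 0, 0.01, 0, 0, 0], [-0.03, 0, 0.01, 0, 0, 0], [-0.03, 0, 0.01, 0, 0, 0], [-0.03, 0, 0.01, 0, 0, 0]]])

```text
clock: 5.95
tool_pos: [0.5261, 0.1968, 0.0343]
orientation: [0.156, -0.037, 0.987, 0.006]
wrist_force: [-5.0, 0.5, 3.4]
opening: 0.592
gripper_force: 3.0
```

Request:
play_rows(plan=[[[-0.02, 0, 0.006, 0, 0, 0], [-0.02, 0, 0.006, 0, 0, 0]]])

```text
clock: 6.15
tool_pos: [0.5295, 0.197, 0.0344]
orientation: [0.156, -0.037, 0.987, 0.006]
wrist_force: [-4.7, -0.5, 2.3]
opening: 0.592
gripper_force: 2.6
```

Request:
play_rows(plan=[[[-0.015, 0, 0.005, 0, 0, 0], [-0.015, 0, 0.005, 0, 0, 0]]])

```text
clock: 6.35
tool_pos: [0.5321, 0.1972, 0.0344]
orientation: [0.156, -0.037, 0.987, 0.006]
wrist_force: [-4.4, -0.2, 3.4]
opening: 0.591
gripper_force: 2.6
```

Request:
play_rows(plan=[[[-0.015, 0, 0.005, 0, 0, 0], [-0.015, 0, 0.005, 0, 0, 0]]])

```text
clock: 6.55
tool_pos: [0.5344, 0.1974, 0.0343]
orientation: [0.156, -0.037, 0.987, 0.006]
wrist_force: [-10.7, -0.7, 5.4]
opening: 0.585
gripper_force: 5.1
```

Force rise: the candle is against the back fence. Back off, rise, straighten and shut the gripper.

Request:
play_rows(plan=[[[0.03, 0, -0.01, 0, 0, 0], [0.09, 0, -0.03, 0, 0, 0], [0.09, 0, -0.03, 0, 0, 0], [0.09, 0, -0.03, 0, 0, 0], [0.09, 0, -0.03, 0, 0, 0], [0.09, 0, -0.03, 0, 0, 0], [0.09, 0, -0.03, 0, 0, 0], [0.09, 0, -0.03, 0, 0, 0], [-0.066, 0, -0.2, 0, 0, 0], [-0.066, 0, -0.2, 0, 0, 0], [-0.066, 0, -0.2, 0, 0, 0], [-0.066, 0, -0.2, 0, 0, 0], [-0.066, 0, -0.2, 0, 0, 0], [-0.066, 0, -0.2, 0, 0, 0], [-0.066, 0, -0.2, 0, 0, 0], [-0.066, 0, -0.2, 0, 0, 0], [0, 0, 0, 0, 0.2, 0], [0, 0, 0, 0, 0.2, 0], [0, 0, 0, 0, 0.2, 0]]])

```text
clock: 8.45
tool_pos: [0.4794, 0.1935, 0.1705]
orientation: [-0.001, -0.037, 0.999, 0.0]
wrist_force: [-0.1, 0.5, -0.2]
opening: 0.592
gripper_force: 0.0
```

```bash
python3 look.py pics/l3.png
```

```text
fence tcp [-127.3  255.5  170.5] toolaxes in fence
 [[-1.    -0.002 -0.003]
 [-0.002  1.     0.001]
 [ 0.003  0.001 -1.   ]] F [-0.1  0.5 -0.2] open 0.5915936409268491
pink px [207. 242.] fence ctr [-121.5  389. ] size [40.3 31.3] ang 89.8
```

View pics/l3.png

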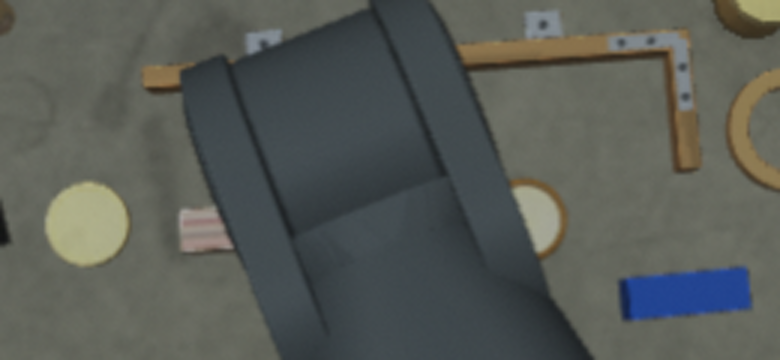

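The arm hides the candle at about crop (385,130), while the jar at (535,220) and the carton are undisturbed. I trust the contact force and move to the candle's left side at the fence, shut, tilting so the tips lead to the right.

Request:
play_rows(plan=[[[-0.187, 0.16, 0, 0, 0, 0], [-0.187, 0.16, 0, 0, 0, 0], [-0.187, 0.16, 0, 0, 0, 0], [-0.187, 0.16, 0, 0, 0, 0], [-0.187, 0.16, 0, 0, 0, 0], [-0.187, 0.16, 0, 0, 0, 0], [0, 0, 0, 0.2, 0, 0], [0, 0, 0, 0.2, 0, 0], [0, 0, 0, 0.2, 0, 0], [0, 0.063, 0.193, 0, 0, 0], [0, 0.063, 0.193, 0, 0, 0], [0, 0.063, 0.193, 0, 0, 0], [0, 0.063, 0.193, 0, 0, 0], [0, 0.063, 0.193, 0, 0, 0]]], gripper=-1)

```text
clock: 9.9
tool_pos: [0.5632, 0.2768, 0.0878]
orientation: [0.007, -0.037, 0.987, -0.156]
wrist_force: [-0.0, -0.4, -0.0]
opening: -0.001
gripper_force: 0.0
```

```bash
python3 - <<'E'
from h import *
status(); print(units([0,-100,0]),units([0,0,-100]))
p,d=env.read_camera("side"); cv2.imwrite("pics/s4.png",cv2.resize(p[60:280,130:400,::-1],None,fx=2.7,fy=2.7))
E
```

```text
fence tcp [-37.6 332.4  87.8] toolaxes in fence
 [[-1.    -0.001  0.002]
 [-0.002  0.951 -0.309]
 [-0.002 -0.309 -0.951]] F [-0.  -0.4 -0. ] open -0.0005000861777921216
[ 0.002 -1.189  0.386] [0.002 0.386 1.189]
```

View pics/s4.png

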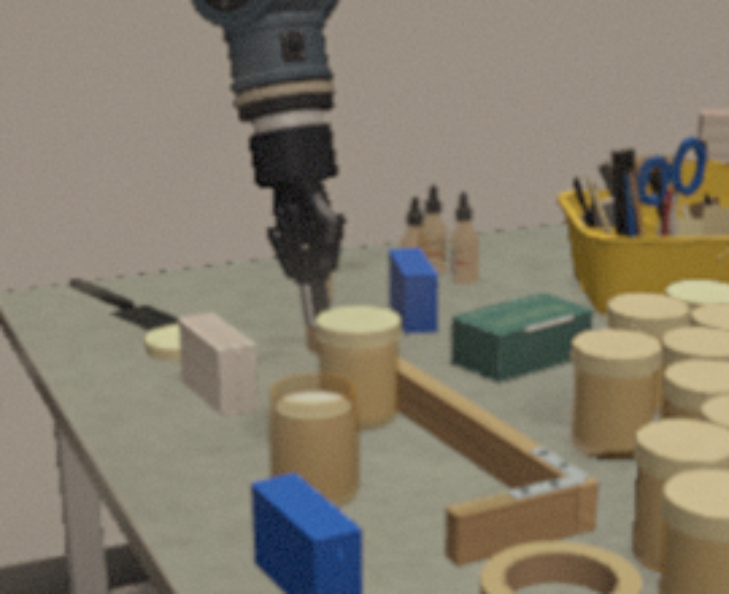

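The candle stands against the back fence at (358,365), with the finger to its left. I tilt a little more to clear the lid, yaw 6° to bias the candle toward the fence, and lower.

Request:
play_rows(plan=[[[0, 0, 0, 0.2, 0, 0], [0, 0.06, 0.134, 0, 0, 0], [0, 0.06, 0.134, 0, 0, 0], [0, 0.06, 0.134, 0, 0, 0], [0, 0.06, 0.134, 0, 0, 0], [0, 0, 0, 0, 0, -0.2]]])

```text
clock: 10.55
tool_pos: [0.5628, 0.2759, 0.0394]
orientation: [-0.004, -0.088, 0.974, -0.208]
wrist_force: [0.0, -0.6, -0.1]
opening: 0.002
gripper_force: 0.0
```

```bash
python3 -c "
from h import *
status(); print(units([0,-100,0]),units([0,0,-100]))"
```

```text
fence tcp [-38.1 331.6  39.4] toolaxes in fence
 [[-0.994 -0.106 -0.001]
 [-0.097  0.908 -0.407]
 [ 0.045 -0.404 -0.914]] F [ 0.  -0.6 -0.1] open 0.0017270157709768353
[ 0.121 -1.135  0.508] [-0.056  0.505  1.142]
```

Request:
play_rows(plan=[[[0.006, -0.057, 0.025, 0, 0, 0], [0.006, -0.057, 0.025, 0, 0, 0], [0.006, -0.057, 0.025, 0, 0, 0], [0.006, -0.057, 0.025, 0, 0, 0], [0.006, -0.057, 0.025, 0, 0, 0], [0.006, -0.057, 0.025, 0, 0, 0], [0.006, -0.057, 0.025, 0, 0, 0], [0.006, -0.057, 0.025, 0, 0, 0], [0.006, -0.057, 0.025, 0, 0, 0], [0.006, -0.057, 0.025, 0, 0, 0], [0.006, -0.057, 0.025, 0, 0, 0], [0.006, -0.057, 0.025, 0, 0, 0], [0.006, -0.057, 0.025, 0, 0, 0], [0.006, -0.057, 0.025, 0, 0, 0], [0.006, -0.057, 0.025, 0, 0, 0], [0.006, -0.057, 0.025, 0, 0, 0]]])

```text
clock: 12.15
tool_pos: [0.569, 0.1971, 0.0419]
orientation: [-0.003, -0.088, 0.974, -0.207]
wrist_force: [-5.5, 5.9, 4.0]
opening: -0.0
gripper_force: 2.3
```

```bash
python3 look.py pics/l4.png;  python3 - <<'E'
from h import *
p,d=env.read_camera("side"); cv2.imwrite("pics/s5.png",cv2.resize(p[60:280,130:400,::-1],None,fx=2.7,fy=2.7))
E
```

```text
fence tcp [-37.7 252.5  41.9] toolaxes in fence
 [[-0.994 -0.106  0.   ]
 [-0.097  0.909 -0.406]
 [ 0.043 -0.404 -0.914]] F [-5.5  5.9  4. ] open -0.00038513287121031943
yellow px [286. 196.] fence ctr [-26.7 191.5] size [62.3 72.6] ang 85.9
```

View pics/s5.png

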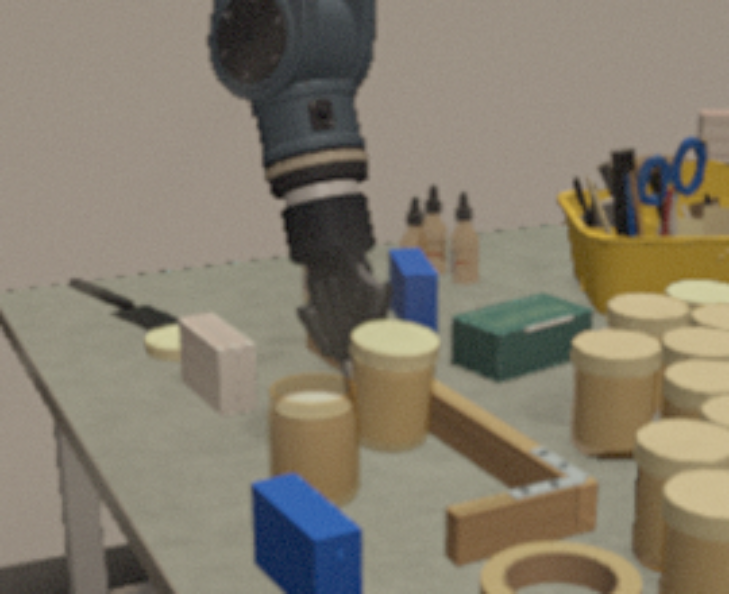

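The candle at (395,385) slides upright along the fence with clearance to the open jar. Continuing.

Request:
play_rows(plan=[[[0.006, -0.057, 0.026, 0, 0, 0], [0.006, -0.057, 0.026, 0, 0, 0], [0.006, -0.057, 0.026, 0, 0, 0], [0.006, -0.057, 0.026, 0, 0, 0], [0.006, -0.057, 0.026, 0, 0, 0], [0.006, -0.057, 0.026, 0, 0, 0], [0.006, -0.057, 0.026, 0, 0, 0], [0.006, -0.057, 0.026, 0, 0, 0], [0.006, -0.057, 0.026, 0, 0, 0], [0.006, -0.057, 0.026, 0, 0, 0], [0.006, -0.057, 0.026, 0, 0, 0], [0.006, -0.057, 0.026, 0, 0, 0], [0.006, -0.057, 0.026, 0, 0, 0], [0.006, -0.057, 0.026, 0, 0, 0], [0.006, -0.057, 0.026, 0, 0, 0], [0.006, -0.057, 0.026, 0, 0, 0], [0.006, -0.057, 0.026, 0, 0, 0], [0.006, -0.057, 0.026, 0, 0, 0], [0.006, -0.057, 0.026, 0, 0, 0], [0.006, -0.057, 0.026, 0, 0, 0]]])

```text
clock: 14.25
tool_pos: [0.5763, 0.0972, 0.0415]
orientation: [-0.003, -0.088, 0.974, -0.207]
wrist_force: [-6.5, 9.0, 6.5]
opening: -0.001
gripper_force: 3.0
```

Request:
play_rows(plan=[[[0.005, -0.045, 0.02, 0, 0, 0], [0.005, -0.045, 0.02, 0, 0, 0], [0.005, -0.045, 0.02, 0, 0, 0], [0.005, -0.045, 0.02, 0, 0, 0], [0.005, -0.045, 0.02, 0, 0, 0], [0.005, -0.045, 0.02, 0, 0, 0], [0.005, -0.045, 0.02, 0, 0, 0], [0.005, -0.045, 0.02, 0, 0, 0]]])

```text
clock: 15.05
tool_pos: [0.5785, 0.0654, 0.0414]
orientation: [-0.004, -0.088, 0.974, -0.207]
wrist_force: [-8.3, 9.9, 6.4]
opening: 0.0
gripper_force: 3.2
```

```bash
python3 look.py pics/l5.png
```

```text
fence tcp [-37.8 120.5  41.4] toolaxes in fence
 [[-0.994 -0.107 -0.   ]
 [-0.097  0.909 -0.406]
 [ 0.043 -0.403 -0.914]] F [-8.3  9.9  6.4] open 0.00047741313723383784
yellow px [341. 192.] fence ctr [-29.1  59.2] size [62.6 68.1] ang 85.1
pink px [220. 240.] fence ctr [-121.5  360.9] size [31.8 96.5] ang 0.0
```

Request:
play_rows(plan=[[[0.005, -0.045, 0.02, 0, 0, 0], [0.005, -0.045, 0.02, 0, 0, 0], [0.005, -0.045, 0.02, 0, 0, 0], [0.005, -0.045, 0.02, 0, 0, 0], [0.003, -0.025, 0.011, 0, 0, 0]]])

```text
clock: 15.6
tool_pos: [0.58, 0.047, 0.0414]
orientation: [-0.003, -0.088, 0.974, -0.208]
wrist_force: [-3.5, 5.2, 3.0]
opening: -0.002
gripper_force: 2.1
```

Request:
play_rows(plan=[[[0.002, -0.017, 0.008, 0, 0, 0], [0.002, -0.017, 0.008, 0, 0, 0]]])

```text
clock: 15.8
tool_pos: [0.5802, 0.0442, 0.0414]
orientation: [-0.003, -0.088, 0.974, -0.208]
wrist_force: [-4.6, 7.2, 4.5]
opening: -0.001
gripper_force: 2.4
```

Request:
play_rows(plan=[[[0.002, -0.017, 0.008, 0, 0, 0], [0.002, -0.017, 0.008, 0, 0, 0]]])

```text
clock: 16.0
tool_pos: [0.5803, 0.0413, 0.0413]
orientation: [-0.003, -0.088, 0.974, -0.208]
wrist_force: [-6.1, 8.4, 5.2]
opening: -0.0
gripper_force: 2.6
```

```bash
python3 look.py pics/l6.png
```

```text
fence tcp [-37.7  96.3  41.3] toolaxes in fence
 [[-0.994 -0.106  0.   ]
 [-0.097  0.909 -0.406]
 [ 0.043 -0.404 -0.914]] F [-6.1  8.4  5.2] open -0.00029194672716358923
yellow px [352. 193.] fence ctr [-31.9  35.5] size [62.7 65.6] ang 85.9
pink px [220. 240.] fence ctr [-121.1  361.1] size [31.8 95.9] ang 0.8
```

Request:
play_rows(plan=[[[0.002, -0.017, 0.008, 0, 0, 0], [0, 0, 0, 0, 0, 0]]])

```text
clock: 16.25
tool_pos: [0.5805, 0.0396, 0.0413]
orientation: [-0.003, -0.088, 0.974, -0.208]
wrist_force: [-3.0, 5.3, 3.4]
opening: 0.001
gripper_force: 1.6
```

Request:
play_rows(plan=[[[0.002, -0.017, 0.008, 0, 0, 0], [0, 0, 0, 0, 0, 0]]])

```text
clock: 16.45
tool_pos: [0.5806, 0.0381, 0.0413]
orientation: [-0.003, -0.088, 0.974, -0.208]
wrist_force: [-4.1, 6.2, 1.8]
opening: 0.003
gripper_force: 1.7
```

Request:
play_rows(plan=[[[0.002, -0.017, 0.008, 0, 0, 0], [0, 0, 0, 0, 0, 0]]])

```text
clock: 16.65
tool_pos: [0.5807, 0.0366, 0.0412]
orientation: [-0.003, -0.088, 0.974, -0.208]
wrist_force: [-4.1, 6.5, 3.3]
opening: 0.0
gripper_force: 1.8
```

Request:
play_rows(plan=[[[0.002, -0.017, 0.008, 0, 0, 0], [0, 0, 0, 0, 0, 0]]])

```text
clock: 16.85
tool_pos: [0.5808, 0.0351, 0.0412]
orientation: [-0.003, -0.088, 0.974, -0.208]
wrist_force: [-4.1, 5.1, 3.2]
opening: -0.002
gripper_force: 1.8
```

Request:
play_rows(plan=[[[0.002, -0.017, 0.008, 0, 0, 0], [0, 0, 0, 0, 0, 0]]])

```text
clock: 17.05
tool_pos: [0.5809, 0.0336, 0.0412]
orientation: [-0.003, -0.088, 0.974, -0.208]
wrist_force: [-4.3, 5.7, 4.0]
opening: 0.001
gripper_force: 1.9
```

Request:
play_rows(plan=[[[0.002, -0.017, 0.008, 0, 0, 0], [0, 0, 0, 0, 0, 0]]])

```text
clock: 17.25
tool_pos: [0.5809, 0.0321, 0.0412]
orientation: [-0.003, -0.088, 0.974, -0.208]
wrist_force: [-5.1, 6.2, 4.0]
opening: -0.004
gripper_force: 1.9
```

```bash
python3 look.py pics/l7.png
```

```text
fence tcp [-37.8  87.1  41.2] toolaxes in fence
 [[-0.994 -0.106  0.   ]
 [-0.097  0.909 -0.406]
 [ 0.043 -0.404 -0.914]] F [-5.1  6.2  4. ] open -0.004069420969620477
yellow px [355. 192.] fence ctr [-32.9  25.2] size [61.8 66.4] ang 81.4
pink px [220. 240.] fence ctr [-121.6  361.1] size [96.2 32.3] ang 90.0
```

View pics/l7.png

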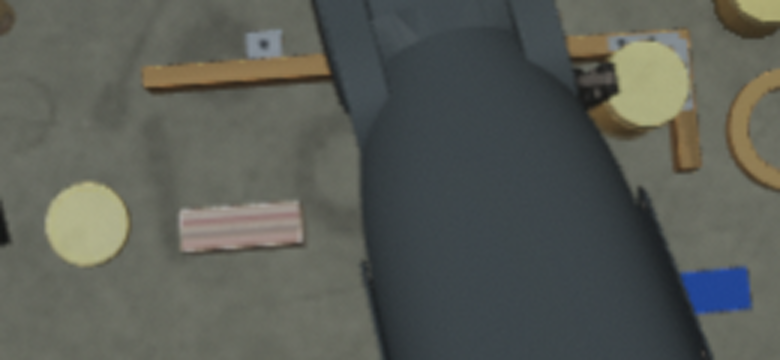

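The lid at crop (650,85) appears to overlap the stop, though part of that is parallax. I'll check the lid plane (tilt) and the stop face before pushing any further.

```bash
cat > lid.py <<'E'
from h import *
c,k=K("top"); p,d=env.read_camera("top"); P=cloud(c,k,d)
Q=(P-C)@F*1000; hsv=cv2.cvtColor(p,cv2.COLOR_RGB2HSV)
m=(P[...,2]>.08)&(P[...,2]<.1)&(hsv[...,0]>20)&(hsv[...,0]<36)&(hsv[...,1]>60)&(hsv[...,2]>130); m[215:]=0;m[:178]=0;m[:,400:]=0
L=Q[m]; A=np.c_[L[:,:2],np.ones(len(L))]; s=np.linalg.lstsq(A,L[:,2],rcond=None)[0]; print("plane slopes",s[:2].round(3),"z",L[:,2].mean().round(1),len(L),"ext",L.min(0).round(1),L.max(0).round(1))
# circle fit from extremes right(min y) and front/back
cx=(L[:,0].min()+L[:,0].max())/2; print("center from x-extent & right edge",round(cx,1),"y",round(L[:,1].min()+35,1))
# bar tops from first picture by colour (wood hue), on plane z=.04
p0=np.load("top0p.npy"); h=cv2.cvtColor(p0,cv2.COLOR_RGB2HSV)
for row in(205,210,215): print("row",row,p0[row,355:380].tolist()[::1][5:20])
for row,cols in((205,(355,382)),(212,(355,382)),(217,(355,382))):
    g=p0[row,cols[0]:cols[1],0].astype(int); e=np.diff(g); i=int(np.argmax(e))+cols[0]+.5; j=int(np.argmin(e))+cols[0]+.5
    W=(onplane(c,k,[[i,row],[j,row]],.04)-C)@F*1000; print("stop edges px",i,j,"fence y",W[:,1].round(1),"x",W[0,0].round(1))
for col in(220,250,280,320):
    g=p0[170:200,col,0].astype(int); e=np.diff(g); i=int(np.argmin(e))+170.5
    W=(onplane(c,k,[[col,i]],.04)-C)@F*1000; print("back inner px",i,"fence x",W[0,0].round(1))
E
python3 lid.py
```

```text
plane slopes [-0.018  0.11 ] z 92.2 563 ext [-66.2  -6.5  83.5] [ 0.3 59.  99.9]
center from x-extent & right edge -33.0 y 28.5
row 205 [[97, 100, 90], [97, 98, 88], [91, 87, 73], [81, 67, 50], [81, 63, 42], [114, 89, 56], [120, 98, 66], [115, 94, 64], [111, 92, 62], [108, 90, 61], [107, 89, 60], [107, 89, 61], [90, 81, 64], [95, 95, 84], [100, 102, 92]]
row 210 [[102, 104, 94], [100, 103, 93], [98, 100, 90], [86, 77, 63], [77, 60, 42], [83, 63, 42], [115, 95, 64], [123, 102, 69], [116, 97, 65], [110, 91, 62], [106, 89, 60], [107, 89, 60], [108, 91, 65], [103, 100, 85], [101, 103, 92]]
row 215 [[103, 105, 94], [103, 106, 95], [102, 103, 93], [93, 89, 75], [82, 68, 52], [80, 61, 40], [119, 93, 60], [126, 103, 68], [125, 103, 69], [120, 99, 68], [110, 92, 63], [106, 88, 59], [108, 91, 63], [98, 89, 71], [98, 99, 87]]
stop edges px 364.5 371.5 fence y [ -0.6 -18.2] x -58.4
stop edges px 365.5 362.5 fence y [-1.5  6. ] x -76.1
stop edges px 365.5 363.5 fence y [-0.4  4.6] x -88.5
back inner px 191.5 fence x 1.4
back inner px 189.5 fence x 1.0
back inner px 187.5 fence x 0.6
back inner px 184.5 fence x 1.0
```

The lid plane slopes 0.11, so the candle is already at the stop and starting to lean. Back off gently at once.

Request:
play_rows(plan=[[[-0.002, 0.017, -0.008, 0, 0, 0], [-0.002, 0.017, -0.008, 0, 0, 0], [-0.002, 0.017, -0.008, 0, 0, 0], [-0.002, 0.017, -0.008, 0, 0, 0], [-0.002, 0.017, -0.008, 0, 0, 0], [-0.002, 0.017, -0.008, 0, 0, 0], [-0.002, 0.017, -0.008, 0, 0, 0], [-0.003, 0.03, -0.013, 0, 0, 0], [-0.005, 0.045, -0.02, 0, 0, 0], [-0.005, 0.045, -0.02, 0, 0, 0], [-0.005, 0.045, -0.02, 0, 0, 0], [-0.005, 0.045, -0.02, 0, 0, 0], [0, 0, 0, 0, 0, 0]]])

```text
clock: 18.65
tool_pos: [0.5793, 0.0614, 0.0413]
orientation: [-0.003, -0.088, 0.974, -0.208]
wrist_force: [0.6, 0.8, 0.1]
opening: -0.003
gripper_force: 0.0
```

```bash
sed -i '/^# bar/,$d' lid.py; python3 lid.py; python3 -c "
from h import *
status()"
```

```text
plane slopes [-0.003 -0.017] z 90.6 192 ext [-67.5   3.8  82.8] [-2.4 72.6 99.9]
center from x-extent & right edge -34.9 y 38.8
fence tcp [-37.3 116.2  41.3] toolaxes in fence
 [[-0.994 -0.106  0.001]
 [-0.097  0.908 -0.407]
 [ 0.043 -0.405 -0.914]] F [-0.2 -0.6  0.1] open -0.003254829472177843
```

Upright again. I clear out, rise, straighten and move behind the carton with jaws half open; the view of the candle should be free from there.

Request:
play_rows(plan=[[[-0.012, 0.114, -0.051, 0, 0, 0], [-0.012, 0.114, -0.051, 0, 0, 0], [-0.012, 0.114, -0.051, 0, 0, 0], [-0.012, 0.114, -0.051, 0, 0, 0], [-0.012, 0.114, -0.051, 0, 0, 0], [0.016, -0.141, -0.32, 0, 0, 0], [0.016, -0.141, -0.32, 0, 0, 0], [0.016, -0.141, -0.32, 0, 0, 0], [0.016, -0.141, -0.32, 0, 0, 0], [0.016, -0.141, -0.32, 0, 0, 0], [0, 0, 0, 0, 0, 0.2], [0, 0, 0, -0.2, 0, 0], [0, 0, 0, -0.2, 0, 0], [0, 0, 0, -0.2, 0, 0], [0, 0, 0, -0.2, 0, 0]]])

```text
clock: 20.2
tool_pos: [0.5753, 0.1119, 0.182]
orientation: [0.001, -0.038, 0.999, 0.002]
wrist_force: [1.1, 0.9, 0.5]
opening: 0.0
gripper_force: 0.0
```

Request:
play_rows(plan=[[[0.28, 0.305, 0, 0, 0, 0], [0.28, 0.305, 0, 0, 0, 0], [0.28, 0.305, 0, 0, 0, 0], [0.28, 0.305, 0, 0, 0, 0], [0.28, 0.305, 0, 0, 0, 0], [0.28, 0.305, 0, 0, 0, 0], [0.28, 0.305, 0, 0, 0, 0], [0.28, 0.305, 0, 0, 0, 0], [0, 0, 0, 0, -0.2, 0], [0, 0, 0, 0, -0.2, 0], [0, 0, 0, 0, -0.2, 0], [0, 0, 0, 0, 0, 0]]], gripper=0.18)

```text
clock: 21.4
tool_pos: [0.3797, 0.2921, 0.1809]
orientation: [0.157, -0.038, 0.987, 0.006]
wrist_force: [-0.0, -0.4, 0.0]
opening: 0.594
gripper_force: 0.0
```

```bash
python3 lid.py; python3 look.py pics/l8.png; python3 -c "
from h import *
print(units([0,0,-100]),units([100,0,0]))"
```

```text
plane slopes [-0.013  0.011] z 90.3 271 ext [-67.5   4.1  84.3] [-2.3 72.7 98.3]
center from x-extent & right edge -34.9 y 39.1
fence tcp [-218.8  361.5  181.4] toolaxes in fence
 [[-0.951 -0.004  0.308]
 [-0.003  1.     0.001]
 [-0.308  0.    -0.951]] F [0.3 0.1 0.6] open 0.589920122548449
yellow px [351. 193.] fence ctr [-35.3  38. ] size [67.7 63.1] ang 85.9
pink px [220. 241.] fence ctr [-121.2  361.2] size [31.8 95.8] ang 0.7
[ 3.84e-01 -1.00e-03  1.19e+00] [-1.19  -0.003  0.384]
```

The candle is upright at fence (-35, 38), nearly seated; I'll check that again after the carton. Descend behind the carton.

Request:
play_rows(plan=[[[0.058, 0, 0.181, 0, 0, 0], [0.058, 0, 0.181, 0, 0, 0], [0.058, 0, 0.181, 0, 0, 0], [0.058, 0, 0.181, 0, 0, 0], [0.058, 0, 0.181, 0, 0, 0], [0.058, 0, 0.181, 0, 0, 0], [0.058, 0, 0.181, 0, 0, 0], [0.058, 0, 0.181, 0, 0, 0], [0.029, 0, 0.09, 0, 0, 0], [0.029, 0, 0.09, 0, 0, 0], [0.029, 0, 0.09, 0, 0, 0], [0.029, 0, 0.09, 0, 0, 0], [0, 0, 0, 0, 0, 0]]])

```text
clock: 22.8
tool_pos: [0.3821, 0.2921, 0.0286]
orientation: [0.156, -0.037, 0.987, 0.005]
wrist_force: [0.7, 0.4, 0.5]
opening: 0.59
gripper_force: 0.0
```

```bash
python3 -c "
from h import *
status()"
```

```text
fence tcp [-217.1  360.9   28.6] toolaxes in fence
 [[-0.951 -0.001  0.308]
 [-0.002  1.    -0.   ]
 [-0.308 -0.001 -0.951]] F [0.7 0.4 0.5] open 0.5900278561825703
```

Request:
play_rows(plan=[[[-0.06, 0, 0.0195, 0, 0, 0], [-0.06, 0, 0.0195, 0, 0, 0], [-0.06, 0, 0.0195, 0, 0, 0], [-0.06, 0, 0.0195, 0, 0, 0], [-0.06, 0, 0.0195, 0, 0, 0], [-0.06, 0, 0.0195, 0, 0, 0], [-0.06, 0, 0.0195, 0, 0, 0], [-0.06, 0, 0.0195, 0, 0, 0], [-0.06, 0, 0.0195, 0, 0, 0], [-0.06, 0, 0.0195, 0, 0, 0], [-0.06, 0, 0.0195, 0, 0, 0], [-0.06, 0, 0.0195, 0, 0, 0], [-0.04, 0, 0.013, 0, 0, 0], [-0.04, 0, 0.013, 0, 0, 0], [-0.04, 0, 0.013, 0, 0, 0], [-0.04, 0, 0.013, 0, 0, 0], [-0.04, 0, 0.013, 0, 0, 0], [-0.04, 0, 0.013, 0, 0, 0]]])

```text
clock: 24.6
tool_pos: [0.4632, 0.2984, 0.0293]
orientation: [0.156, -0.037, 0.987, 0.006]
wrist_force: [-0.5, -0.0, 0.5]
opening: 0.588
gripper_force: 0.8
```

```bash
python3 look.py pics/l9.png; cat > cart.py <<'E'
from h import *
for n in("top","side"):
    c,k=K(n); p,d=env.read_camera(n); Q=(cloud(c,k,d)-C)@F*1000
    if n=="side":
        # end face / top of carton region: points above table near expected carton
        m=(Q[...,1]>300)&(Q[...,1]<425)&(Q[...,0]>-125)&(Q[...,0]<-1)&(Q[...,2]>8)&(Q[...,2]<66)
        h=cv2.cvtColor(p,cv2.COLOR_RGB2HSV); m&=(h[...,2]>120)
        L=Q[m]; print(n,len(L))
        for a,b in((8,22),(22,36),(36,50),(50,66)):
            s=L[(L[:,2]>a)&(L[:,2]<b)]
            if len(s)>3: print("  z",a,b,"x range",np.percentile(s[:,0],[3,97]).round(1),"y min",np.percentile(s[:,1],[3]).round(1),len(s))
E
python3 cart.py
```

```text
fence tcp [-135.8  361.3   29.3] toolaxes in fence
 [[-0.951 -0.001  0.309]
 [-0.001  1.     0.   ]
 [-0.309 -0.    -0.951]] F [-0.5 -0.   0.5] open 0.5884925782170501
yellow px [351. 193.] fence ctr [-34.1  37.9] size [67.7 65.5] ang 85.9
pink px [219. 233.] fence ctr [-101.7  361.7] size [97.6 33.7] ang 89.5
side 473
  z 8 22 x range [-119.1  -91.6] y min [309.4] 76
  z 22 36 x range [-118.9  -85.5] y min [308.2] 92
  z 36 50 x range [-118.5  -84.3] y min [308.8] 81
  z 50 66 x range [-118.6  -86.5] y min [310.2] 224
```

The carton moves upright and parallel (side view: same x range at all heights). Continue.

Request:
play_rows(plan=[[[-0.055, 0, 0.0182, 0, 0, 0], [-0.055, 0, 0.0182, 0, 0, 0], [-0.055, 0, 0.0182, 0, 0, 0], [-0.055, 0, 0.0182, 0, 0, 0], [-0.055, 0, 0.0182, 0, 0, 0], [-0.055, 0, 0.0182, 0, 0, 0], [-0.055, 0, 0.0182, 0, 0, 0], [-0.055, 0, 0.0182, 0, 0, 0], [-0.055, 0, 0.0182, 0, 0, 0], [-0.055, 0, 0.0182, 0, 0, 0], [-0.055, 0, 0.0182, 0, 0, 0], [-0.055, 0, 0.0182, 0, 0, 0], [-0.055, 0, 0.0182, 0, 0, 0], [-0.055, 0, 0.0182, 0, 0, 0]]])

```text
clock: 26.15
tool_pos: [0.528, 0.3033, 0.029]
orientation: [0.156, -0.037, 0.987, 0.006]
wrist_force: [-2.9, 0.4, 1.8]
opening: 0.588
gripper_force: 1.3
```

```bash
python3 look.py pics/l10.png; python3 cart.py
```

```text
fence tcp [-70.8 361.4  29. ] toolaxes in fence
 [[-0.951 -0.001  0.309]
 [-0.001  1.     0.   ]
 [-0.309  0.    -0.951]] F [-2.9  0.4  1.8] open 0.5883392998871403
yellow px [352. 195.] fence ctr [-35.3  38. ] size [67.8 63.1] ang 85.9
pink px [217. 206.] fence ctr [-38.  361.9] size [96.6 32.3] ang 89.7
side 375
  z 8 22 x range [-77.6 -18.7] y min [310.8] 22
  z 22 36 x range [-54.2 -21. ] y min [308.9] 80
  z 36 50 x range [-54.2 -22. ] y min [308.8] 79
  z 50 66 x range [-52.9 -20.6] y min [309.1] 194
```

Request:
play_rows(plan=[[[-0.036, 0, 0.012, 0, 0, 0], [-0.036, 0, 0.012, 0, 0, 0], [-0.036, 0, 0.012, 0, 0, 0], [-0.036, 0, 0.012, 0, 0, 0], [-0.036, 0, 0.012, 0, 0, 0], [-0.018, 0, 0.006, 0, 0, 0], [-0.018, 0, 0.006, 0, 0, 0]]])

```text
clock: 27.0
tool_pos: [0.546, 0.3046, 0.0289]
orientation: [0.156, -0.037, 0.987, 0.006]
wrist_force: [-1.5, 0.5, 1.0]
opening: 0.588
gripper_force: 0.7
```

Request:
play_rows(plan=[[[-0.015, 0, 0.005, 0, 0, 0], [0, 0, 0, 0, 0, 0]]])

```text
clock: 27.2
tool_pos: [0.5473, 0.3047, 0.0289]
orientation: [0.156, -0.037, 0.987, 0.006]
wrist_force: [-0.5, 0.8, 0.3]
opening: 0.591
gripper_force: 0.0
```

```bash
python3 look.py pics/l11.png; python3 cart.py
```

```text
fence tcp [-51.5 361.5  28.9] toolaxes in fence
 [[-0.951 -0.001  0.309]
 [-0.001  1.     0.   ]
 [-0.309 -0.    -0.951]] F [-0.5  0.8  0.3] open 0.591193495796415
yellow px [351. 194.] fence ctr [-35.4  38.2] size [67.5 63.1] ang 86.0
pink px [217. 198.] fence ctr [-18.3 361.8] size [98.7 32.1] ang 89.7
side 382
  z 8 22 x range [-48.2  -2.4] y min [310.] 50
  z 22 36 x range [-35.   -2.8] y min [309.7] 78
  z 36 50 x range [-35.8  -2.8] y min [308.6] 73
  z 50 66 x range [-33.8  -2.2] y min [310.5] 181
```

Carton about 1 to 2 mm from contact. Small steps until the force rises.

Request:
play_rows(plan=[[[-0.015, 0, 0.005, 0, 0, 0], [0, 0, 0, 0, 0, 0]]])

```text
clock: 27.55
tool_pos: [0.5484, 0.3049, 0.0289]
orientation: [0.156, -0.037, 0.987, 0.006]
wrist_force: [-0.9, -0.3, 0.5]
opening: 0.588
gripper_force: 0.5
```

Request:
play_rows(plan=[[[-0.012, 0, 0.004, 0, 0, 0], [0, 0, 0, 0, 0, 0]]])

```text
clock: 27.75
tool_pos: [0.5493, 0.3049, 0.0288]
orientation: [0.156, -0.037, 0.987, 0.006]
wrist_force: [-2.2, -0.4, 2.2]
opening: 0.593
gripper_force: 1.5
```

Request:
play_rows(plan=[[[-0.012, 0, 0.004, 0, 0, 0], [0, 0, 0, 0, 0, 0]]])

```text
clock: 27.95
tool_pos: [0.5496, 0.305, 0.0287]
orientation: [0.156, -0.037, 0.987, 0.006]
wrist_force: [-11.4, -0.4, 7.6]
opening: 0.589
gripper_force: 5.5
```

Flat against the fence (force rise to about 11 N). Back off, rise, straighten and shut.

Request:
play_rows(plan=[[[0.02, 0, -0.006, 0, 0, 0], [0.06, 0, -0.02, 0, 0, 0], [0.12, 0, -0.04, 0, 0, 0], [0.12, 0, -0.04, 0, 0, 0], [0.12, 0, -0.04, 0, 0, 0], [0.12, 0, -0.04, 0, 0, 0], [0.12, 0, -0.04, 0, 0, 0], [-0.1, 0, -0.3, 0, 0, 0], [-0.1, 0, -0.3, 0, 0, 0], [-0.1, 0, -0.3, 0, 0, 0], [-0.1, 0, -0.3, 0, 0, 0], [-0.1, 0, -0.3, 0, 0, 0], [-0.1, 0, -0.3, 0, 0, 0], [0, 0, 0, 0, 0.2, 0], [0, 0, 0, 0, 0.2, 0], [0, 0, 0, 0, 0.2, 0]]], gripper=0.18)

```text
clock: 29.55
tool_pos: [0.4938, 0.3011, 0.1822]
orientation: [-0.001, -0.037, 0.999, 0.0]
wrist_force: [-0.1, 0.6, -0.1]
opening: 0.594
gripper_force: 0.0
```

```bash
python3 look.py pics/l12.png; python3 lid.py; python3 -c "
from h import *
print(env.get_obs()['joint_positions'].round(2))"
```

```text
fence tcp [-105.1  361.7  182.2] toolaxes in fence
 [[-1.    -0.002 -0.003]
 [-0.002  1.     0.001]
 [ 0.003  0.001 -1.   ]] F [-0.1  0.6 -0.1] open 0.5939103146590681
yellow px [347. 192.] fence ctr [-28.   44.9] size [51.8 69.1] ang 50.3
plane slopes [ 0.002 -0.02 ] z 90.4 216 ext [-67.3   3.6  81.3] [-3.2 72.6 98.7]
center from x-extent & right edge -35.3 y 38.6
[0.55 0.4  0.03 1.2  0.   0.47]
```

View pics/l12.png

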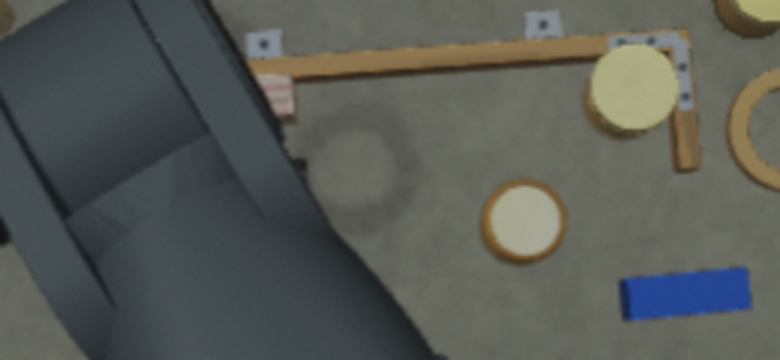

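Candle upright at (635,88) on the fence with a gap of about 3 mm to the end stop; the open jar hasn't moved. I'll nudge it with the slim side of the shut fingers, low and tilted. Move over and yaw 90°.

Request:
play_rows(plan=[[[-0.108, -0.3625, 0, 0, 0, 0], [-0.108, -0.3625, 0, 0, 0, 0], [-0.108, -0.3625, 0, 0, 0, 0], [-0.108, -0.3625, 0, 0, 0, 0], [-0.108, -0.3625, 0, 0, 0, 0], [-0.108, -0.3625, 0, 0, 0, 0], [-0.108, -0.3625, 0, 0, 0, 0], [-0.108, -0.3625, 0, 0, 0, 0], [0, 0, 0, 0, 0, 0.273], [0, 0, 0, 0, 0, 0.273], [0, 0, 0, 0, 0, 0.273], [0, 0, 0, 0, 0, 0.273], [0, 0, 0, 0, 0, 0.273], [0, 0, 0, 0, 0, 0.273], [0, 0, 0, 0, 0, 0.273], [0, 0, 0, 0, 0, 0.273], [0, 0, 0, 0, 0, 0.273], [0, 0, 0, 0, 0, 0.273], [0, 0, 0, 0, 0, 0.273]]], gripper=-1)

```text
clock: 31.55
tool_pos: [0.5801, 0.0749, 0.1811]
orientation: [0.002, 0.683, 0.731, 0.001]
wrist_force: [0.3, 0.2, -0.1]
opening: -0.001
gripper_force: 0.0
```

Request:
play_rows(plan=[[[0, 0, 0, 0, -0.2, 0], [0, 0, 0, 0, -0.2, 0], [0, 0, 0, 0, -0.2, 0], [0, 0, 0, 0, -0.2, 0], [0, 0, 0, 0, 0, 0]]])

```text
clock: 32.05
tool_pos: [0.5797, 0.0765, 0.1801]
orientation: [0.154, 0.665, 0.717, -0.142]
wrist_force: [0.7, -0.6, -0.6]
opening: 0.001
gripper_force: 0.0
```

```bash
python3 -c "
from h import *
status(); print(units([0,-10,0]),units([0,0,-100]),units([10,0,0]))"; python3 cart.py; python3 look.py pics/l13.png
```

```text
fence tcp [-35.9 131.5 180.1] toolaxes in fence
 [[-0.003  1.     0.002]
 [ 0.912  0.003 -0.41 ]
 [-0.41   0.001 -0.912]] F [ 0.7 -0.6 -0.6] open 0.000593334186137501
[-0.114 -0.     0.051] [ 5.12e-01 -1.00e-03  1.14e+00] [-0.     0.125  0.   ]
side 470
  z 8 22 x range [-33.6  -2.5] y min [309.6] 69
  z 22 36 x range [-33.4  -2.4] y min [308.6] 77
  z 36 50 x range [-33.6  -1.9] y min [308.8] 86
  z 50 66 x range [-33.6  -2. ] y min [310.4] 238
fence tcp [-35.4 130.3 180.9] toolaxes in fence
 [[-0.001  1.     0.002]
 [ 0.914  0.001 -0.405]
 [-0.405  0.001 -0.914]] F [-0.6  0.8  0.1] open -0.0027218180303757323
yellow px [348. 198.] fence ctr [-40.3  44.8] size [69.7 49.3] ang 42.0
pink px [212. 198.] fence ctr [-16.6 375.4] size [70.4 32.1] ang 89.7
```

Carton flat at x = -17. Lower 145 mm, then approach to just short of the candle.

Request:
play_rows(plan=[[[0.093, 0, 0.207, 0, 0, 0], [0.093, 0, 0.207, 0, 0, 0], [0.093, 0, 0.207, 0, 0, 0], [0.093, 0, 0.207, 0, 0, 0], [0.093, 0, 0.207, 0, 0, 0], [0.093, 0, 0.207, 0, 0, 0], [0.093, 0, 0.207, 0, 0, 0], [0.093, 0, 0.207, 0, 0, 0], [-0.057, 0, 0.0255, 0, 0, 0], [-0.057, 0, 0.0255, 0, 0, 0], [-0.057, 0, 0.0255, 0, 0, 0], [-0.057, 0, 0.0255, 0, 0, 0], [-0.057, 0, 0.0255, 0, 0, 0], [0, 0, 0, 0, 0, 0]]])

```text
clock: 33.6
tool_pos: [0.5825, 0.0495, 0.0362]
orientation: [0.152, 0.666, 0.716, -0.141]
wrist_force: [-0.6, 0.3, -0.2]
opening: 0.002
gripper_force: 0.0
```

```bash
python3 lid.py; python3 -c "
from h import *
status()"
```

```text
plane slopes [0.01  0.007] z 90.1 199 ext [-67.3   3.8  83.8] [-3.4 72.8 95.4]
center from x-extent & right edge -35.3 y 38.8
fence tcp [-35.  104.7  36. ] toolaxes in fence
 [[ 0.001  1.     0.   ]
 [ 0.914 -0.001 -0.407]
 [-0.407  0.    -0.914]] F [ 0.2  0.3 -0.1] open -0.0013054453205197688
```

Request:
play_rows(plan=[[[-0.028, 0, 0.0128, 0, 0, 0], [-0.028, 0, 0.0128, 0, 0, 0], [-0.028, 0, 0.0128, 0, 0, 0], [-0.028, 0, 0.0128, 0, 0, 0], [0, 0, 0, 0, 0, 0]]])

```text
clock: 34.15
tool_pos: [0.583, 0.04, 0.0356]
orientation: [0.152, 0.666, 0.716, -0.142]
wrist_force: [0.0, -0.2, -0.7]
opening: -0.001
gripper_force: 0.0
```

Request:
play_rows(plan=[[[-0.014, 0, 0.0064, 0, 0, 0], [-0.014, 0, 0.0064, 0, 0, 0], [0, 0, 0, 0, 0, 0]]])

```text
clock: 34.45
tool_pos: [0.5832, 0.0378, 0.0357]
orientation: [0.152, 0.666, 0.716, -0.142]
wrist_force: [0.3, -0.4, 0.5]
opening: 0.002
gripper_force: 0.0
```

Request:
play_rows(plan=[[[-0.014, 0, 0.0064, 0, 0, 0], [0, 0, 0, 0, 0, 0]]])

```text
clock: 34.65
tool_pos: [0.5833, 0.0365, 0.0356]
orientation: [0.152, 0.666, 0.716, -0.142]
wrist_force: [-0.2, 0.6, 0.0]
opening: 0.0
gripper_force: 0.0
```

```bash
python3 lid.py; python3 -c "
from h import *
status()"
```

```text
plane slopes [ 0.007 -0.007] z 90.2 187 ext [-67.2   3.7  84.1] [-3.2 72.9 97. ]
center from x-extent & right edge -35.2 y 38.7
fence tcp [-35.1  91.4  35.6] toolaxes in fence
 [[ 0.     1.    -0.   ]
 [ 0.914 -0.    -0.407]
 [-0.407  0.    -0.914]] F [ 0.8  0.1 -0.5] open -0.001006391800356111
```

No contact yet; step on.

Request:
play_rows(plan=[[[-0.014, 0, 0.0064, 0, 0, 0], [-0.014, 0, 0.0064, 0, 0, 0], [0, 0, 0, 0, 0, 0]]])

```text
clock: 35.0
tool_pos: [0.5836, 0.0342, 0.0356]
orientation: [0.152, 0.666, 0.716, -0.141]
wrist_force: [-0.4, 2.8, -0.1]
opening: 0.002
gripper_force: 1.0
```

Request:
play_rows(plan=[[[-0.014, 0, 0.0064, 0, 0, 0], [0, 0, 0, 0, 0, 0]]])

```text
clock: 35.2
tool_pos: [0.5836, 0.0329, 0.0356]
orientation: [0.152, 0.666, 0.716, -0.142]
wrist_force: [-0.5, 2.6, -0.4]
opening: 0.002
gripper_force: 1.0
```

Request:
play_rows(plan=[[[-0.014, 0, 0.0064, 0, 0, 0], [0, 0, 0, 0, 0, 0]]])

```text
clock: 35.4
tool_pos: [0.5837, 0.0317, 0.0356]
orientation: [0.152, 0.666, 0.716, -0.142]
wrist_force: [-0.1, 2.5, 0.6]
opening: -0.001
gripper_force: 1.3
```

```bash
python3 lid.py
```

```text
plane slopes [-0.02  -0.002] z 90.3 208 ext [-68.1  -0.3  82.5] [-2.7 67.9 96.5]
center from x-extent & right edge -35.4 y 34.7
```

The candle slides upright, now about 34 to 35 mm from the stop. One more small step to confirm contact.

Request:
play_rows(plan=[[[-0.01, 0, 0.0046, 0, 0, 0], [0, 0, 0, 0, 0, 0]]])

```text
clock: 35.65
tool_pos: [0.5838, 0.0314, 0.0356]
orientation: [0.152, 0.666, 0.717, -0.141]
wrist_force: [-0.3, 7.4, 0.7]
opening: -0.002
gripper_force: 3.7
```

Contact with the end stop. Back off, rise, and take a final look.

Request:
play_rows(plan=[[[0.014, 0, -0.0064, 0, 0, 0], [0.028, 0, -0.0128, 0, 0, 0], [0.114, 0, -0.051, 0, 0, 0], [0.114, 0, -0.051, 0, 0, 0], [0.114, 0, -0.051, 0, 0, 0], [0.114, 0, -0.051, 0, 0, 0], [0.114, 0, -0.051, 0, 0, 0], [0.114, 0, -0.051, 0, 0, 0], [-0.13, 0, -0.3, 0, 0, 0], [-0.13, 0, -0.3, 0, 0, 0], [-0.13, 0, -0.3, 0, 0, 0], [-0.13, 0, -0.3, 0, 0, 0], [-0.13, 0, -0.3, 0, 0, 0], [0, -0.4, 0, 0, 0, 0], [0, -0.4, 0, 0, 0, 0], [0, -0.4, 0, 0, 0, 0], [0, -0.4, 0, 0, 0, 0], [0, 0, 0, 0, 0, 0]]])

```text
clock: 37.45
tool_pos: [0.4483, 0.0863, 0.1667]
orientation: [0.152, 0.665, 0.717, -0.142]
wrist_force: [1.7, 0.3, -0.1]
opening: 0.001
gripper_force: 0.0
```

```bash
python3 lid.py; python3 cart.py; python3 look.py pics/l14.png; python3 -c "
from h import *
p,d=env.read_camera('top'); P=cloud(*K('top'),d); c,k=K('top')
for n,(x0,x1,y0,y1),a,b,z in(('jar',(296,334,220,258),.06,.11,.073),('lid',(150,188,222,258),.008,.03,.013),('tape',(378,430,180,235),.012,.04,.024)):
    m=(P[...,2]>a)&(P[...,2]<b); v,u=np.nonzero(m[y0:y1,x0:x1]); W=onplane(c,k,np.c_[u+x0,v+y0],z); print(n,((W.max(0)+W.min(0))/2*1000).round(1),len(u))"
```

```text
plane slopes [-0.005  0.004] z 90.6 217 ext [-68.   -0.8  84. ] [-2.2 68.  98.3]
center from x-extent & right edge -35.1 y 34.2
side 459
  z 8 22 x range [-34.3  -2.7] y min [309.9] 66
  z 22 36 x range [-33.5  -3.3] y min [308.5] 74
  z 36 50 x range [-33.3  -2.6] y min [309.7] 84
  z 50 66 x range [-33.3  -2. ] y min [309.7] 235
fence tcp [-162.6  151.   166.8] toolaxes in fence
 [[ 0.     1.     0.001]
 [ 0.914  0.    -0.407]
 [-0.407  0.001 -0.914]] F [0.4 0.2 0.4] open -0.00397801264223587
yellow px [352. 194.] fence ctr [-35.6  34.3] size [65.6 63.1] ang 85.9
pink px [210. 195.] fence ctr [ -6.9 378.5] size [23.7 65. ] ang 20.1
jar [481.3  67.1  73. ] 362
lid [484.8 437.6  13. ] 604
tape [ 571.9 -161.1   24. ] 782
```

Everything checks out: candle at (-35, 34) with a level lid, carton flat at x ≈ -17, and the arm clear. Handing in.

```bash
python3 -c "
from rig import env
print(env.close_job())"
```

```text
the job is handed in; nothing more can be done
None
```

The job is handed in; no verdict came back. By my last measurements the candle is upright in the inner corner, about 35 mm from each bar, and the carton lies flat against the back fence. The candle leaned about 0.11 rad for a moment mid-job (limit 0.3) and settled upright, and I never touched the open jar, tape roll or loose lid.

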